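Hold the lettering template flush on the sloped sign

TASK

Take the orange template by its wooden grip and hold it flat against the sloping sign on the table easel, centred on the cream patch and square with it (either way round), so that the painter can trace around it. Match the slope by feel and press gently, without shifting the board; leave the blue template and the other things on the table alone. Finish while still gripping the template and pressing it flush: do not let go.

Things in the scene. Friction and masses are not known exactly. Their poses are not given: they have to be found in the camera images.
- template: orange plastic template, loose, flat on the table: a plate 6 mm thick, 70 mm along x, 100 mm along y, corners stepped in by 12 x 15 mm. On top stands a light wooden grip, a bar 46 mm long along x and 18 mm thick along y, from 6 to 46 mm above the underside; pinch it across the 18 mm. About 0.1 kg. Origin: centre of the underside; z out of the plate into the grip
- template_grip (a point): centre of the wooden grip of the orange template, 28 mm above the centre of its underside; axes as template
- template_foot (a point): centre of the underside of the orange template; axes as template, z points from the plate into the grip
- patch (a point): centre of the cream patch (86 mm along x, 116 mm along y, the template's shape with an 8 mm margin) on the purple sign. x points up the slope, y runs level along the board, z is the outward normal (up and towards the robot). The face is flat and hard, 190 by 250 mm about this point; the plywood around it lies 4 mm lower; nothing stands out of it
- board: plywood board of the easel, with the purple sign. Origin: middle of its low front edge, on the hinge line (along y, 34 mm above the table); x up the slope, z normal to it; the patch lies 125 mm along x, 16 mm along z. Its slope differs every time, 16 to 36 degrees from level; stiff friction in the hinge holds it, and it slips only under more than about 50 N at the patch
- blue_template_grip (a point): centre of the grip of a blue plain rectangular template of the same size (70 x 100 mm) with the same grip: not wanted, leave it
- ochre_pot_mid (a point): middle of a yellow paint pot, 42 mm across, 60 mm tall, bystander
- red_tin_mid (a point): middle of a red tin, 69 mm across, 45 mm tall, bystander
- blue_pot_mid (a point): middle of a blue pot with white lid, 48 mm across, 45 mm tall, bystander
- dropper_mid (a point): middle of a small white bottle, 26 mm across, 55 mm tall, bystander
- tin_lid_mid (a point): middle of a yellow tin lid lying flat, 60 mm across, 8 mm thick, bystander
- glass_mid (a point): middle of a stemmed glass, 76 mm across, 170 mm tall, bystander
- easel: wooden base of the table easel, fixed to the table, 260 mm along x, 314 mm along y, 22 mm high, with a thin steel arc up to 180 mm high 158 mm to either side of its middle. Origin: centre of its underside; x points from the low edge of the board to the high one
Not all that is in view belongs to the job. Of the things that look like the template, take the one that is farthest to the robot's left at the start.

How it is judged:
On the way:
1. the orange template is lifted clear of the table in the gripper (height (world z) of template_foot above 0.03 m and contact force between the fingers and template above 1 N and contact force between template and board below 0.1 N), for 0.2 s.
At the end, for the whole second after the job is handed in: Still gripped (over 2 N), the orange template is pressed on the sign with 1.5 to 25 N, flat within 0.05 rad and 2.5 mm, within 12 mm of the patch's centre along x and y, square within 0.12 rad either way round, still; the board has shifted less than 8 mm (contact force between the fingers and template above 2 N and contact force between template and board between 1.5 and 25 N and angle between the z axis of template_foot and the z axis of patch, either way round below 0.05 rad and angle between the x axis of template_foot and the x axis of patch, either way round below 0.12 rad and x of template_foot in the frame of patch between -0.012 and 0.012 m and y of template_foot in the frame of patch between -0.012 and 0.012 m and z of template_foot in the frame of patch below 0.0025 m and z of template_grip in the frame of patch above 0.02 m and linear speed of template below 0.02 m/s and distance of patch from where it was at the start of the episode below 0.008 m); the arm keeps its last pose, push and grip.
It fails at once if the template is pressed on the sign with more than 45 N (contact force between template and board above 45 N).
It fails at once if the board is pushed out of its slope (distance of patch from where it was at the start of the episode above 0.012 m).
It fails at once if the blue template or another bystander is moved by more than 25 mm (distance of any of blue_template_grip, ochre_pot_mid, red_tin_mid, blue_pot_mid, dropper_mid, tin_lid_mid, glass_mid from where it was at the start of the episode above 0.025 m).
It also fails if it takes over 38 s, if anything falls off the work surface, if the arm or the gripper's body presses on something with over 40 N, if the wrist force passes 120 N, or if a joint passes its speed limit or range.

ROBOT

A 6-joint arm with a two-finger parallel gripper is mounted at the origin on the work surface. World frame = base frame: x ahead of the robot, y to its left, z up, the work surface at z = 0. Lengths are in m, angles in rad, forces in N, time in s.
With the tool pointing down it reaches from about 0.325 to 0.775 m from the base axis. Payload 5.5 kg.
Tool frame: the origin (TCP) lies between the finger pads; the fingertips stand 8 mm ahead of it and the grasp point (between the pads) lies 11 mm behind it (tcp_to_tips is the distance from the TCP to the fingertips, in m); z points along the fingers, y is the line along which they close (so a half turn about z gives the same grasp; the last joint's range is limited). The gripper opens to 88 mm and grips with 3 to 60 N. Pads are 20 mm wide; open, the fingers measure 115 mm over their backs; the gripper's body (75 mm by 178 mm) begins 61 mm behind the grasp point.
Start: joints at [-1.346, 0.091, 1.231, -0, 1.82, -0.057], TCP at [0.167, -0.576, 0.201] pointing down, gripper open.
Joint ranges: [-2.87, 2.87], [-0.86, 2.18], [0.17, 2.46], [-1.51, 4.65], [0.06, 2.69], [-2.65, 2.65]. Speed limits (rad/s): [2.57, 2.57, 3.01, 3.14, 3.14, 3.14].

INTERFACE

Orientations are given as a unit quaternion [w, x, y, z].
In Python, from bench import * gives the robot as it stands. Calls block until the motion is done:
- move_to(position, orientation): joint-space move of the TCP to a pose.
- move_l(position, speed=0.15, orientation=None): straight line of the TCP; orientation=None keeps the orientation; speed is the mean speed in m/s.
- movej(angles): joint-space move.
- gripper_open() and close(): open the fingers fully, or close them until they stop; the grip force is fixed at half the most.
- hold(seconds).
- inverse_kinematics(position, orientation): joint angles nearest the present ones, or None.
- state(): the state.
- get_image(name): name is "scene" or "top"; returns a dict with "frame" (420x560x3 uint8, blue, green, red), "depth" (420x560 float32, m along the optical axis (not along the pixel's ray), 0 where there is no reading), "camera_matrix" (3x3 intrinsics, pixels), "view" (4x4, takes a point from world to camera coordinates). Camera axes: x right, y up, looking along -z (the intrinsics and any distortion apply to the point x, -y, -z); pixel columns grow to the right and rows downward; lengths in m; the calibration is good to about 2 mm. A picture is of the moment at which its call begins.
A pose or a line that the arm cannot do raises IKError and nothing moves.
- job_done(): hands the job in; it is judged then, once.
The state is a dict: "time": time; "joint_pos": joint angles; "dq": joint speeds; "joint_torque": joint torques, N m; "ee_pos": TCP position; "ee_rot": TCP orientation; "ft_force": force on the tool from outside, world axes, zero at the start; "moment": the same for the moment, N m; "finger_gap": finger opening in m; "finger_force": force on a finger pad.
Only numpy, scipy, OpenCV 4.12 (cv2) and the standard library are available. Lean on these libraries where they do the work, as an engineer would, in place of code of your own. Each camera call takes 0.05 s, during which the arm holds its last target. There are 200 camera calls.

## Working session

There is one attempt and no reset: what is moved stays moved. The work goes in short steps, each a Python script; the robot and the scene stay as the last script left them, time stands still between calls to the robot, and variables do not carry over. Pictures are saved under pics/ and viewed, at most 10 in all, crops included, and the job is handed in when it is done.

```bash
mkdir -p pics; ls
python3 - <<'E'
from bench import *
import cv2, numpy as np, pickle
d={n:get_image(n) for n in("scene","top")}
pickle.dump(d,open("im0.pkl","wb"))
for n in d:
    cv2.imwrite(f"pics/{n}0.png",d[n]["frame"]); print(n,d[n]["camera_matrix"],d[n]["view"],(d[n]["depth"]>0).mean())
s=state();print(s["time"],s["ee_pos"],s["ee_rot"],s["ft_force"])
E
```

```text
pics
scene [[405.05385667   0.         280.65925921]
 [  0.         405.05385667 205.84122747]
 [  0.           0.           1.        ]] [[-0.18946582  0.9817358  -0.01724878  0.02641775]
 [-0.71336815 -0.12555997  0.68944947  0.2849712 ]
 [ 0.67469147  0.14293184  0.72412838 -1.58213761]
 [ 0.          0.          0.          1.        ]] 0.9958035714285715
top [[524.62299781   0.         276.93930957]
 [  0.         524.62299781 206.45553352]
 [  0.           0.           1.        ]] [[ 0.00708922 -0.99990886  0.01148953  0.03537495]
 [ 0.99600712  0.00808315  0.08890719 -0.426601  ]
 [-0.08899196  0.01081337  0.99597365 -1.94081608]
 [ 0.          0.          0.          1.        ]] 0.9960119047619047
0.1 [ 0.1667777  -0.57604525  0.19951946] [-8.69631638e-04  9.90090559e-01  1.40427637e-01 -8.61129386e-05] [-0.19204067  0.01261102  0.45530808]
```

View pics/top0.png

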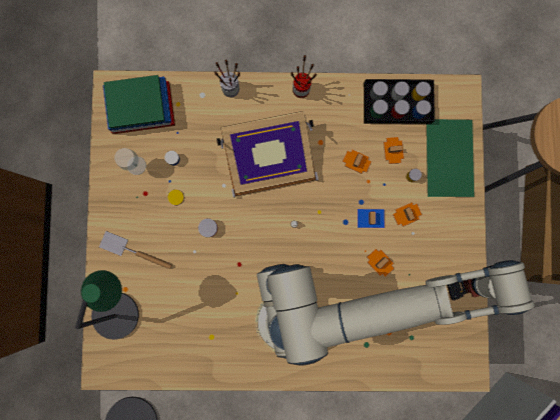

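View pics/scene0.png

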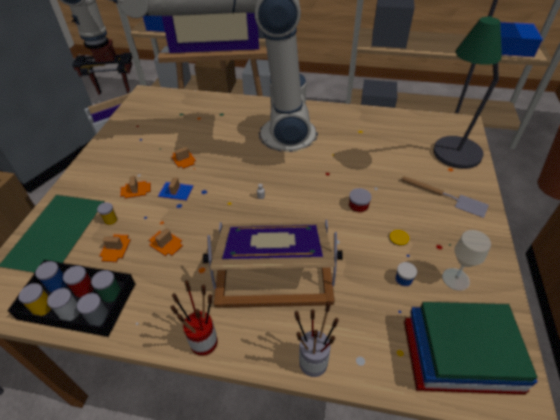

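The top view (up = +x, left = +y) shows four orange candidates at pixels (357,161), (394,151), (407,214) and (381,262). The blue template is at (371,218). The sign with the cream patch is at (269,152). The largest y is at (357,161), so I choose that one and check it in a close crop while measuring.

```bash
cat > h.py <<'E'
import cv2, numpy as np
def cloud(im):
    K=im["camera_matrix"];V=im["view"];D=im["depth"]
    v,u=np.mgrid[:D.shape[0],:D.shape[1]]
    c=np.stack([(u-K[0,2])/K[0,0]*D,-(v-K[1,2])/K[1,1]*D,-D],-1)
    return (c-V[:3,3])@V[:3,:3]
def mask(im,lo,hi): return cv2.inRange(cv2.cvtColor(im["frame"],cv2.COLOR_BGR2HSV),lo,hi)
def ray(im,uv,z):
    K=im["camera_matrix"];V=im["view"];R=V[:3,:3]
    o=-R.T@V[:3,3]; d=R.T@np.array([(uv[0]-K[0,2])/K[0,0],-(uv[1]-K[1,2])/K[1,1],-1])
    return o+d*(z-o[2])/d[2]
def plane(P):
    for _ in range(6):
        c=P.mean(0); n=np.linalg.svd(P-c,full_matrices=False)[2][2]; n*=np.sign(n[2])
        r=(P-c)@n; k=abs(r)<max(2.0*r.std(),.0015); P=P[k]
    return c,n,r.std(),len(P)
E
python3 - <<'E'
from h import *; import pickle
d=pickle.load(open("im0.pkl","rb"))
for n,im in d.items():
    P=cloud(im); m=mask(im,(4,190,120),(14,255,255))
    N,L,S,C=cv2.connectedComponentsWithStats(m)
    print(n)
    for i in range(1,N):
        if S[i,4]<60: continue
        c,_=max(((c,cv2.contourArea(c)) for c in cv2.findContours((L==i).astype(np.uint8),0,2)[0]),key=lambda t:t[1])
        w=np.array([ray(im,p[0],.006) for p in c])[:,:2].astype(np.float32)
        r=cv2.minAreaRect(w)
        print(C[i].round(1),S[i,4],"xy",np.round(r[0],4),"size",np.round(r[1],3),"ang",round(r[2],1),"zmed",np.median(P[L==i][:,2]).round(4))
    m=mask(im,(115,110,40),(140,255,255)); N,L,S,C=cv2.connectedComponentsWithStats(m)
    box=(slice(100,200),slice(210,325)) if n=="top" else (slice(215,270),slice(205,335))
    mm=np.zeros_like(m); mm[box]=m[box]; Q=P[mm>0]; Q=Q[Q[:,2]>.02]
    c,nn,s,k=plane(Q); print("purple",c.round(4),nn.round(4),np.degrees(np.arccos(nn[2])).round(2),s.round(4),k)
    cm=mask(im,(15,20,140),(40,130,255)); cm2=np.zeros_like(cm)
    b=(slice(136,170),slice(248,292)) if n=="top" else (slice(230,252),slice(245,300)); cm2[b]=cm[b]
    N,L,S,C=cv2.connectedComponentsWithStats(cm2); i=1+S[1:,4].argmax(); print("cream",C[i],S[i])
    Q=P[cv2.erode((L==i).astype(np.uint8),np.ones((3,3)))>0]; print("cream plane",[np.round(x,4) for x in plane(Q)])
    cv2.imwrite(f"pics/mask_{n}.png",mm|(L==i).astype(np.uint8)*255)
a=d["top"]["frame"]; t=cv2.resize(a[130:275,335:430],None,fx=4,fy=4,interpolation=2)
s=d["scene"]["frame"][140:265,90:215]; s=cv2.resize(s,(400,400)); 
o=np.zeros((580,800,3),np.uint8); o[:580,:380]=t; o[:400,390:790]=s; cv2.imwrite("pics/crop0.png",o)
E
```

```text
scene
[185.5 161.7] 143 xy [ 0.2361 -0.3297] size [0.057 0.073] ang 54.1 zmed 0.006
[136.4 189.8] 225 xy [ 0.4054 -0.4491] size [0.069 0.093] ang 26.2 zmed 0.006
[167.8 245.1] 258 xy [ 0.6039 -0.2602] size [0.099 0.068] ang 65.3 zmed 0.0064
purple [0.6244 0.0744 0.1082] [-0.4111 -0.0865  0.9075] 24.84 0.0007 1522Traceback (most recent call last):
  File "<stdin>", line 19, in <module>
ValueError: attempt to get argmax of an empty sequence
```

Run:
```python
from h import *; import pickle
d=pickle.load(open("im0.pkl","rb"))
for n,im in d.items():
    P=cloud(im); H=cv2.cvtColor(im["frame"],cv2.COLOR_BGR2HSV)
    ctr=(269,152) if n=="top" else (272,241); print(n,"cream hsv",H[ctr[1],ctr[0]],"orange hsv",H[155:167:3,350:364:4].reshape(-1,3).tolist() if n=="top" else "")
    h=H[ctr[1],ctr[0]].astype(int)
    for vmin in (100,60):
        m=mask(im,(3,150,vmin),(15,255,255))
        N,L,S,C=cv2.connectedComponentsWithStats(m)
        for i in range(1,N):
            if S[i,4]<60: continue
            c=max(cv2.findContours((L==i).astype(np.uint8),0,2)[0],key=cv2.contourArea)
            r=cv2.minAreaRect(np.array([ray(im,p[0],.006) for p in c])[:,:2].astype(np.float32))
            print(vmin,C[i].round(1),S[i,4],"xy",np.round(r[0],4),"size",np.round(r[1],3),"ang",round(r[2],1),"z",np.median(P[L==i][:,2]).round(4))
    box=(slice(100,200),slice(210,325)) if n=="top" else (slice(215,270),slice(205,335))
    m=mask(im,(115,110,40),(140,255,255)); mm=np.zeros_like(m); mm[box]=m[box]; Q=P[mm>0]; Q=Q[Q[:,2]>.02]
    c,nn,s,k=plane(Q); print("purple",c.round(4),nn.round(4),np.degrees(np.arccos(nn[2])).round(2),s.round(4),k)
    cm=mask(im,(int(max(0,h[0]-12)),0,int(h[2]*.6)),(int(h[0]+12),int(h[1]+50),255))
    N,L,S,C=cv2.connectedComponentsWithStats(cm,connectivity=4); i=L[ctr[1],ctr[0]]; print("cream",C[i],S[i])
    Q=P[cv2.erode((L==i).astype(np.uint8),np.ones((3,3)))>0]; print("cream plane",[np.round(x,4) for x in plane(Q)])
    # cream outline on its plane; frame x up slope, y level
    y=np.cross([0,0,1.],nn)*1; y/=np.linalg.norm(y); x=np.cross(y,nn); 
    if x[2]<0: x,y=-x,-y
    K=im["camera_matrix"];V=im["view"];R=V[:3,:3];o=-R.T@V[:3,3]
    ct=max(cv2.findContours((L==i).astype(np.uint8),0,2)[0],key=cv2.contourArea)[:,0]
    c2,nn2,_,_=plane(Q)
    W=[]
    for u,v in ct:
        dd=R.T@np.array([(u-K[0,2])/K[0,0],-(v-K[1,2])/K[1,1],-1]); W.append(o+dd*((c2-o)@nn)/(dd@nn))
    W=np.array(W); ab=np.stack([(W-c2)@x,(W-c2)@y],-1).astype(np.float32); r=cv2.minAreaRect(ab)
    print("patch ctr",(c2+x*r[0][0]+y*r[0][1]).round(4),"size",np.round(r[1],3),"ang",round(r[2],1),"x",x.round(4),"y",y.round(4))
a=d["top"]["frame"]; t=cv2.resize(a[130:275,335:430],None,fx=4,fy=4,interpolation=2)
s=cv2.resize(d["scene"]["frame"][140:265,90:215],(400,400)) 
o=np.zeros((580,800,3),np.uint8); o[:580,:380]=t; o[:400,390:790]=s; cv2.imwrite("pics/crop0.png",o)
```

```text
scene cream hsv [ 22  60 132] orange hsv 
100 [183.9 160.7] 222 xy [ 0.2223 -0.3464] size [0.108 0.072] ang 42.9 z 0.0059
100 [135.4 189.7] 350 xy [ 0.4044 -0.4504] size [0.076 0.1  ] ang 23.9 z 0.006
100 [166.3 244.5] 427 xy [ 0.6032 -0.2606] size [0.104 0.072] ang 65.3 z 0.0063
100 [115.2 249.3] 462 xy [ 0.6475 -0.4019] size [0.104 0.073] ang 5.2 z 0.0063
100 [327.3 273.5] 66 xy [0.6294 0.2264] size [0.04  0.015] ang 14.6 z 0.0223
100 [273.2 297.7] 651 xy [0.7241 0.0859] size [0.04  0.288] ang 10.3 z 0.0225
60 [322.5  63.7] 98 xy [-0.5644  0.0755] size [0.06  0.228] ang 9.0 z -0.6618
60 [410.   70.1] 192 xy [-0.5652  0.4815] size [0.496 0.032] ang 89.7 z -0.6606
60 [183.6 160.2] 250 xy [ 0.2223 -0.3464] size [0.108 0.072] ang 42.9 z 0.0064
60 [135.3 189.6] 372 xy [ 0.4044 -0.4504] size [0.076 0.1  ] ang 23.9 z 0.0061
60 [166.  244.3] 458 xy [ 0.6032 -0.2606] size [0.104 0.072] ang 65.3 z 0.0064
60 [115.1 249.1] 492 xy [ 0.6475 -0.4019] size [0.104 0.073] ang 5.2 z 0.0063
60 [273.3 295.8] 1618 xy [0.6969 0.0877] size [0.113 0.315] ang 12.2 z 0.0219
60 [196.6 308.9] 88 xy [ 0.7947 -0
[... 1223 characters left out ...]
0.102 0.072] ang 6.9 z 0.0056
60 [357.2 161.4] 330 xy [ 0.6032 -0.2623] size [0.102 0.071] ang 63.6 z 0.0054
60 [269.8 187.3] 144 xy [0.4996 0.0661] size [0.01  0.265] ang 11.9 z 0.0212
60 [406.8 213.8] 347 xy [ 0.4032 -0.4515] size [0.07  0.101] ang 23.5 z 0.0056
60 [380.  262.5] 354 xy [ 0.2212 -0.3482] size [0.101 0.071] ang 42.6 z 0.005
purple [0.6149 0.071  0.1021] [-0.4151 -0.0882  0.9055] 25.11 0.0038 2113
cream [268.72834068 152.92657856] [252 140  34  27 681]
cream plane [array([0.6089, 0.07  , 0.1207]), array([0.9642, 0.1906, 0.1845]), np.float64(0.0199), np.int64(562)]
patch ctr [0.6086 0.07   0.1206] size [0.115 0.083] ang 90.0 x [0.8857 0.1882 0.4243] y [-0.2078  0.9782 -0.    ]
```

```bash
sleep 4; ls pics
```

```text
crop0.png
scene0.png
top0.png
```

View pics/crop0.png

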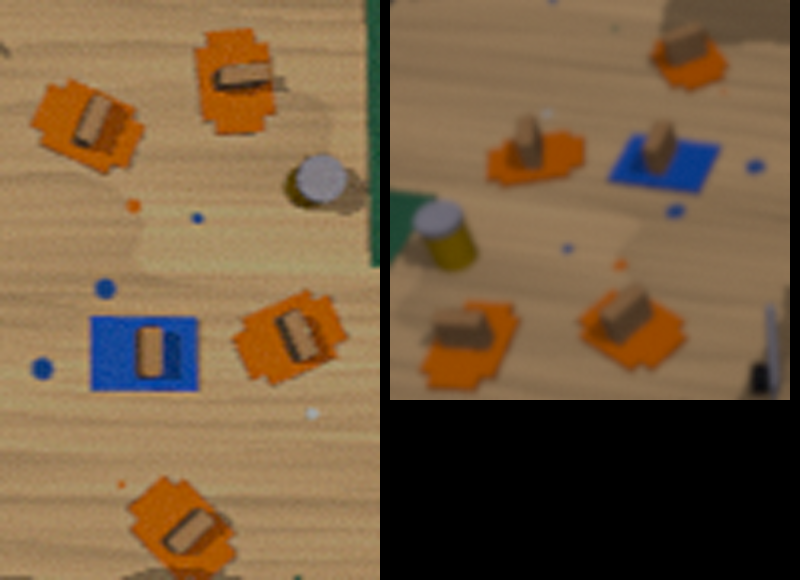

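The crop shows all four orange plates have the stepped corners. The leftmost is at crop (88,125), top pixel (357,161), and measures (0.603, -0.262). Its size of 0.102 x 0.071 and its height of 6 mm match the description. I pick it now and refine the patch from both views in the same script.

```bash
cat >> h.py <<'E'
from scipy.spatial.transform import Rotation as Ro
def quat(y,z):
    y,z=np.array(y,float),np.array(z,float); z/=np.linalg.norm(z); y=y-z*(y@z); y/=np.linalg.norm(y)
    q=Ro.from_matrix(np.stack([np.cross(y,z),y,z],1)).as_quat(); return [q[3],q[0],q[1],q[2]]
E
python3 - <<'E'
from h import *; import pickle; from bench import *
d=pickle.load(open("im0.pkl","rb"))
c0=np.array([.6131,.0717,.1032]); n=np.array([-.4125,-.0865,.907]); n/=np.linalg.norm(n)
y=np.cross(n,[1,0,0]); y=np.cross([0,0,1.],n); y/=-np.linalg.norm(y) ; y*=np.sign(y[1]); x=np.cross(y,n)
for nme,im in d.items():
    ctr=(269,152) if nme=="top" else (272,241); H=cv2.cvtColor(im["frame"],cv2.COLOR_BGR2HSV); h=H[ctr[1],ctr[0]].astype(int)
    K=im["camera_matrix"];V=im["view"];R=V[:3,:3];o=-R.T@V[:3,3]
    cm=mask(im,(int(h[0]-12),0,int(h[2]*.6)),(int(h[0]+12),int(h[1]+50),255)); L=cv2.connectedComponents(cm,connectivity=4)[1]; cream=(L==L[ctr[1],ctr[0]]).astype(np.uint8)
    box=(slice(100,200),slice(210,325)) if nme=="top" else (slice(215,270),slice(205,335))
    m=mask(im,(115,110,40),(140,255,255)); pm=np.zeros_like(m); pm[box]=m[box]
    L,S=cv2.connectedComponentsWithStats(pm)[1:3]; pm=(L==1+S[1:,4].argmax()).astype(np.uint8)
    for k,mm in(("cream",cream),("purple",pm)):
        ct=max(cv2.findContours(mm,0,2)[0],key=cv2.contourArea)[:,0]
        dd=np.c_[(ct[:,0]-K[0,2])/K[0,0],-(ct[:,1]-K[1,2])/K[1,1],-np.ones(len(ct))]@R
        W=o+dd*(((c0-o)@n)/(dd@n))[:,None]
        r=cv2.minAreaRect(np.c_[(W-c0)@x,(W-c0)@y].astype(np.float32)); print(nme,k,(c0+x*r[0][0]+y*r[0][1]).round(4),np.round(r[1],3),round(r[2],1))
print("axes",x.round(3),y.round(3),n.round(3))
a=np.radians(64.3); q=quat([np.cos(a),np.sin(a),0],[0,0,-1]); p=np.array([.6032,-.2615,.022])
qp=quat(y,-n); 
gripper_open(); move_to(p+[0,0,.12],q); print(state()["joint_pos"],inverse_kinematics([.6,.07,.2],qp))
move_l(p+[0,0,.04],.2); move_l(p,.08)
im=get_image("scene"); cv2.imwrite("pics/pre.png",cv2.resize(im["frame"][180:300,100:240],(700,600)))
s=state(); print(s["time"],s["ee_pos"],s["ft_force"],s["finger_gap"])
E
```

```text
scene cream [0.6115 0.0712 0.1024] [0.115 0.079] 87.1
scene purple [0.6173 0.0718 0.1051] [0.185 0.246] 0.2
top cream [0.6121 0.0701 0.1026] [0.084 0.116] 0.1
top purple [0.6128 0.0704 0.1029] [0.188 0.247] 0.1
axes [0.888 0.186 0.421] [-0.205  0.979 -0.   ] [-0.412 -0.086  0.907]
[-4.62083839e-01  2.43051359e-01  1.16515299e+00 -3.14311494e-04
  1.73312317e+00 -1.58264355e+00] [ 0.00866904 -0.32537353  1.67743387  0.08483775  1.36275582 -1.76836474]
3.525 [ 0.60342934 -0.26158517  0.02234387] [-0.11322655  1.0066188   0.08740796] 0.08814228173968351
```

View pics/pre.png

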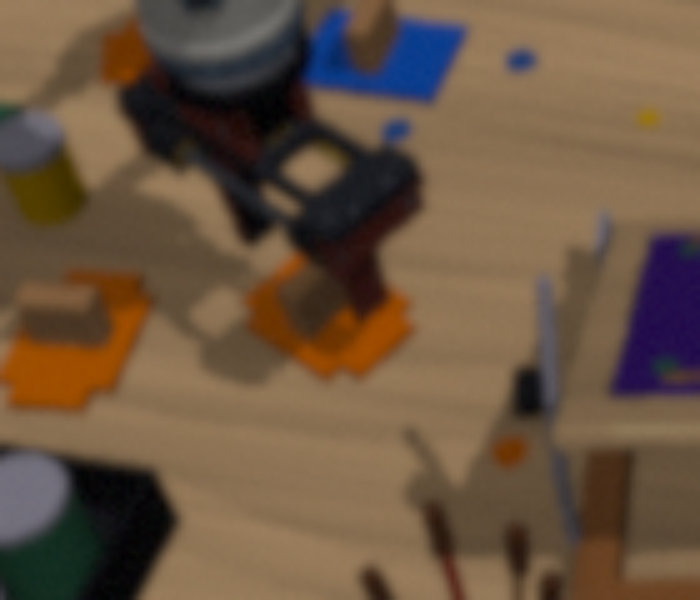

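The picture shows the fingers straddling the grip of the chosen template at about (315,300) in the crop. I close, lift and carry it to a stand-off over the patch.

```bash
cat >> h.py <<'E'
PC=np.array([.612,.0704,.1027]); PN=np.array([-.4125,-.0865,.907]); PN/=np.linalg.norm(PN)
PY=np.cross([0,0,1.],PN); PY*=np.sign(PY[1])/np.linalg.norm(PY); PX=np.cross(PY,PN)
QP=quat(PY,-PN)
E
python3 - <<'E'
from h import *; from bench import *
close(); s=state(); p=np.array(s["ee_pos"]); print(p,s["finger_gap"],s["finger_force"],s["ft_force"])
move_l(p+[0,0,.06],.08); hold(.25); s=state(); print(s["time"],s["ft_force"],s["moment"],s["finger_force"],s["finger_gap"])
move_l(p+[0,0,.26],.25)
move_to(PC+PN*(.0223+.12),QP); hold(.3)
im=get_image("scene"); t=get_image("top")
o=np.zeros((480,800,3),np.uint8); o[:480,:400]=cv2.resize(im["frame"][140:284,210:330],(400,480)); o[:400,400:]=cv2.resize(t["frame"][95:215,210:330],(400,400)); cv2.imwrite("pics/over.png",o)
s=state(); print(s["time"],s["ee_pos"],s["ft_force"],s["moment"],s["finger_force"],s["finger_gap"])
E
```

```text
[ 0.603161   -0.26157524  0.02197263] 0.016720384745799535 29.98938113451004 [-0.49239244  0.11485213 -0.83727412]
5.775 [-0.73731555  0.44247802 -1.34654243] [-0.00964226 -0.1729657   0.03043552] 29.989080727100372 0.01713090876848147
8.3667 [0.55355619 0.05771418 0.23174104] [-0.19454869 -0.08503666 -1.6768894 ] [-0.00619666  0.15246185  0.02486639] 29.988985061645508 0.017128932294405257
```

View pics/over.png

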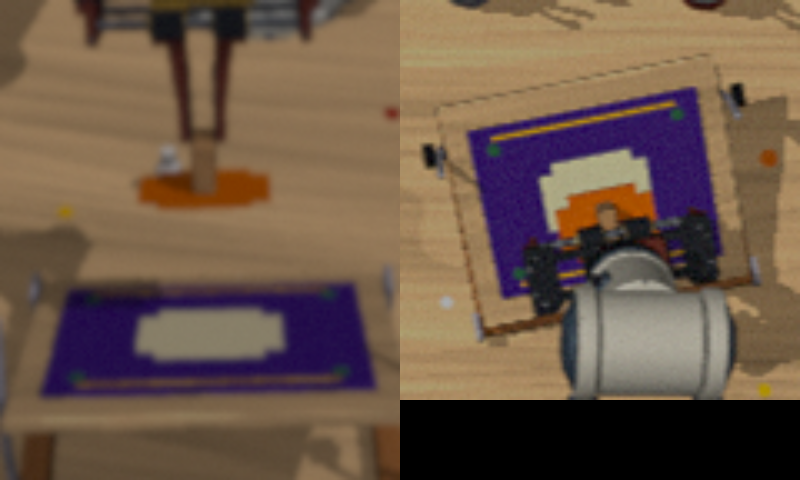

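The picture shows the template held straight, with its plate edge at about (205,190) in the scene half. In the top half it is parallel to the patch. I descend along the normal and feel for contact in small steps.

Run:
```python
from h import *; from bench import *
f0=[];
move_l(PC+PN*(.0223+.02),.15); hold(.3)
im=get_image("scene"); P=cloud(im); L,S=cv2.connectedComponentsWithStats(mask(im,(3,150,90),(15,255,255)))[1:3]
T=P[225:260,240:305]; k=mask(im,(3,150,90),(15,255,255))[225:260,240:305]>0; Q=T[k]; print("plate plane vs PN",[np.round(v,4) for v in plane(Q)],PN.round(4), "n",k.sum())
b=state(); F0=np.array(b["ft_force"]);M0=np.array(b["moment"])
def rep(d):
    s=state(); F=np.array(s["ft_force"])-F0; M=np.array(s["moment"])-M0; e=np.array(s["ee_pos"])-PC
    print("d%.4f t%.1f Fn%.2f Fx%.2f Fy%.2f Mx%.3f My%.3f Mz%.3f act n%.4f x%.4f y%.4f g%.4f"%(d,s["time"],F@PN,F@PX,F@PY,M@PX,M@PY,M@PN,e@PN-.0223,e@PX,e@PY,s["finger_gap"])); return F@PN
d=.02; rep(d)
d=.006; move_l(PC+PN*(.0223+d),.05); rep(d)
while d>-.006:
    d-=.001; move_l(PC+PN*(.0223+d),.02); hold(.1)
    if rep(d)>2: break
```

```text
plate plane vs PN [array([0.6074, 0.0725, 0.1314]), array([-0.4091, -0.0864,  0.9084]), np.float64(0.0008), np.int64(283)] [-0.4124 -0.0865  0.9069] n 371
d0.0200 t9.5 Fn0.00 Fx0.00 Fy0.00 Mx0.000 My0.000 Mz0.000 act n0.0207 x0.0005 y-0.0001 g0.0171
d0.0060 t10.0 Fn-0.39 Fx-0.81 Fy-1.69 Mx0.030 My0.021 Mz-0.064 act n0.0052 x-0.0006 y0.0001 g0.0167
d0.0050 t10.3 Fn0.13 Fx-0.86 Fy-1.64 Mx-0.014 My0.008 Mz-0.038 act n0.0052 x0.0002 y-0.0000 g0.0171
d0.0040 t10.7 Fn-0.08 Fx-0.83 Fy-1.13 Mx-0.001 My-0.002 Mz-0.047 act n0.0040 x-0.0000 y0.0000 g0.0169
d0.0030 t11.0 Fn-0.37 Fx-0.27 Fy-1.70 Mx-0.014 My0.014 Mz-0.053 act n0.0030 x-0.0000 y0.0000 g0.0174
d0.0020 t11.4 Fn-0.73 Fx-0.43 Fy-1.26 Mx0.039 My-0.069 Mz-0.082 act n0.0020 x0.0000 y-0.0000 g0.0171
d0.0010 t11.7 Fn-0.05 Fx-1.04 Fy-1.43 Mx0.010 My-0.015 Mz-0.020 act n0.0010 x-0.0000 y-0.0000 g0.0173
d0.0000 t12.1 Fn0.30 Fx0.13 Fy-0.84 Mx0.070 My0.010 Mz-0.033 act n-0.0000 x-0.0000 y0.0000 g0.0170
d-0.0010 t12.4 Fn-0.09 Fx-0.72 Fy-1.23 Mx0.068 My0.006 Mz-0.049 act n-0.0010 x-0.0000 y-0.0000 g0.0171
d-0.0020 t12.8 Fn6.39 Fx-2.61 Fy-1.81 Mx0.008 My0.444 Mz-0.059 act n-0.0015 x0.0002 y-0.0000 g0.0170
```

Contact came at 1.5 mm below the predicted surface, with 6.4 N. In the hand the plate's measured normal matches the sign's within 0.2°. Next I verify flushness and centring in the images and average the forces.

```bash
cat > chk.py <<'E'
from h import *; from bench import *
def avg(k=8):
    A=[]
    for _ in range(k): s=state(); e=np.array(s["ee_pos"])-PC; F=np.array(s["ft_force"]);M=np.array(s["moment"]); A.append([F@PN,F@PX,F@PY,M@PX,M@PY,M@PN,(e@PN-.0223)*1e3,e@PX*1e3,e@PY*1e3]); hold(.03)
    return np.mean(A,0).round(3), round(s["time"],2), round(s["finger_force"],1)
def look(save=None):
    im=get_image("scene"); P=cloud(im); m=mask(im,(115,110,40),(140,255,255)); pm=np.zeros_like(m); pm[215:270,205:335]=m[215:270,205:335]
    pm=cv2.erode(pm,np.ones((3,3))); c,n,s,k=plane(P[pm>0]); print("sign",c.round(4),n.round(4),s.round(4),k,"z at PC along PN mm",(((c-PC)@n)/(PN@n)*1e3).round(2))
    om=np.zeros_like(m); om[222:262,235:310]=mask(im,(3,150,80),(15,255,255))[222:262,235:310]
    Q=P[om>0]; cc,nn,s,k=plane(Q); print("plate",cc.round(4),nn.round(4),s.round(4),k,"tilt deg about X,Y",np.degrees([(nn-n)@PY*-1,(nn-n)@PX]).round(2),"height mm",((cc-c)@n*1e3).round(2))
    ct=max(cv2.findContours(om,0,2)[0],key=cv2.contourArea)[:,0]; K=im["camera_matrix"];V=im["view"];R=V[:3,:3];o=-R.T@V[:3,3]
    dd=np.c_[(ct[:,0]-K[0,2])/K[0,0],-(ct[:,1]-K[1,2])/K[1,1],-np.ones(len(ct))]@R; W=o+dd*(((cc-o)@n)/(dd@n))[:,None]-PC
    r=cv2.minAreaRect(np.c_[W@PX,W@PY].astype(np.float32)); print("plate centre mm",np.round(r[0],4)*1e3,np.round(r[1],3),round(r[2],1))
    if save: cv2.imwrite(save,cv2.resize(im["frame"][170:275,200:340],(800,600)))
E
python3 - <<'E'
from chk import *
print(avg()); look("pics/press.png")
E
```

```text
(array([ 5.525, -3.146, -0.302,  0.077,  0.665, -0.02 , -1.533,  0.169,
       -0.035]), 13.0, 30.0)
sign [0.6218 0.073  0.1069] [-0.4126 -0.0868  0.9068] 0.0007 1060 z at PC along PN mm -0.47
plate [0.6164 0.072  0.1108] [-0.4045 -0.0859  0.9105] 0.0009 312 tilt deg about X,Y [0.04 0.52] height mm 5.83
plate centre mm [7.9 0.3] [0.099 0.072] 87.0
```

View pics/press.png

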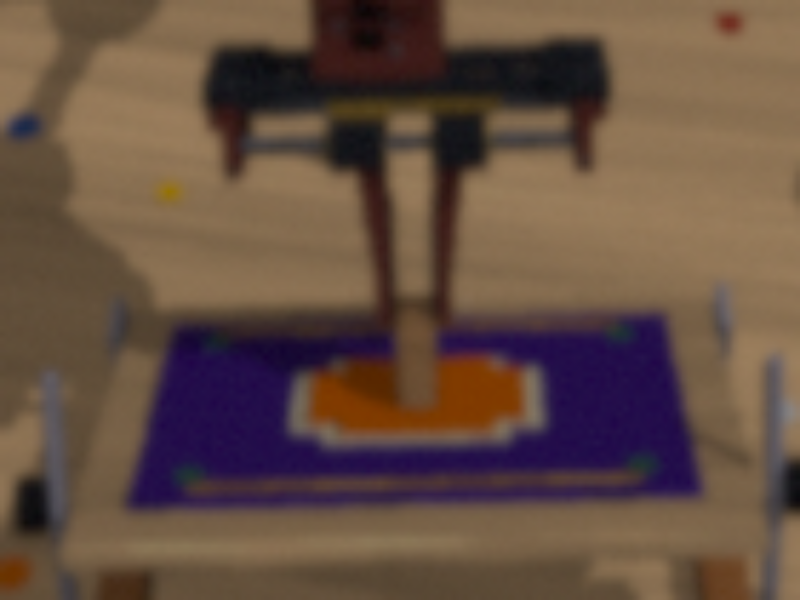

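The view shows the plate flush (5.8 mm plate height, tilt about 0.5°). The side margins look even, at about (300,400) and (535,400). The up-slope centring is foreshortened here, so I measure the cream margin from the top view.

Run:
```python
from chk import *
t=get_image("top"); V=t["view"];R=V[:3,:3];K=t["camera_matrix"]
def px(w): c=R@w+V[:3,3]; return np.array([K[0,0]*c[0]/-c[2]+K[0,2],K[1,1]*-c[1]/-c[2]+K[1,2]])
hs=cv2.cvtColor(t["frame"],cv2.COLOR_BGR2HSV)
S0=PC-PN*.0005
for n_,y0 in (("left",.02),("mid2",-.018),("mid",.015)):
    row=[]
    for x in np.arange(.060,.0,-.002):
        v=np.mean([cv2.getRectSubPix(t["frame"],(1,1),tuple(map(float,px(S0+PX*x+PY*(y0+dy)))))[0,0] for dy in np.linspace(-.008,.008,5)],0)
        row.append(f"{x*1e3:.0f}:{int(v[0])}/{int(v[1])}/{int(v[2])}")
    print(n_," ".join(row))
s=get_image("scene"); 
cv2.imwrite("pics/top_press.png",cv2.resize(t["frame"][115:190,220:320],(800,600),interpolation=cv2.INTER_CUBIC))
```

```text
left 60:91/19/46 58:92/19/47 56:94/23/50 54:95/23/49 52:93/17/46 50:92/18/46 48:93/27/50 46:97/49/66 44:109/89/100 42:124/136/141 40:132/164/167 38:118/155/166 36:79/120/157 34:36/88/157 32:10/77/164 30:1/76/168 28:0/77/168 26:0/78/168 24:0/78/167 22:0/78/166 20:0/79/166 18:1/79/166 16:1/78/165 14:2/77/164 12:2/79/168 10:0/81/172 8:0/81/172 6:2/80/168 4:5/72/147 2:13/50/99
mid2 60:93/23/49 58:93/21/48 56:93/21/48 54:94/23/49 52:94/21/48 50:92/18/45 48:91/24/48 46:97/49/67 44:110/93/104 42:125/139/144 40:131/165/167 38:115/153/165 36:74/116/158 34:31/86/160 32:6/76/166 30:0/77/169 28:0/80/170 26:0/81/170 24:0/81/169 22:2/80/168 20:3/80/166 18:2/78/162 16:3/77/159 14:6/72/150 12:8/68/140 10:9/69/140 8:9/67/136 6:11/65/129 4:15/58/113 2:18/46/86
mid 60:92/20/47 58:92/20/48 56:93/22/50 54:94/21/49 52:92/16/46 50:93/17/46 48:93/27/50 46:97/48/65 44:109/89/100 42:124/136/142 40:132/163/166 38:120/155/167 36:79/121/157 34:35/88/157 32:9/77/164 30:0/76/168 28:0/78/169 26:2/79/168 24:3/78/166 22:6/77/160 20:8/77/155 18:9/77/152 16:10/76/151 14:13/77/153 12:14/81/158 10:13/83/164 8:13/83/163 6:13/81/159 4:16/74/142 2:22/56/102
```

View pics/top_press.png

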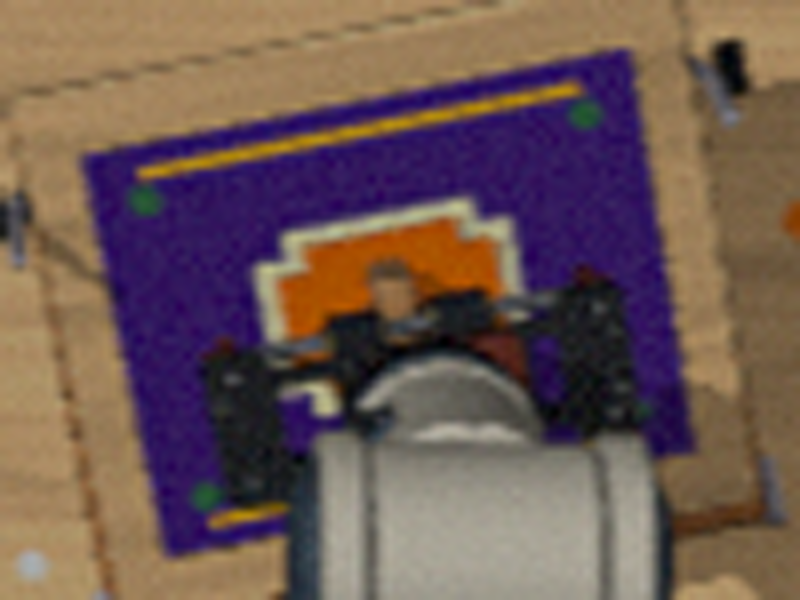

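The up-slope cream margin is about 7 mm against 8 mm nominal, and the side margins at (269,300) and (511,270) are about even. The template is therefore centred to 1–2 mm and square. I firm the push slightly, confirm the force is steady, and hand in.

Run:
```python
from chk import *
move_l(PC+PN*(.0223-.0023),.02); hold(.4); a=avg(10); print(a); look()
b=avg(10); print(b)
if 5<b[0][0]<15 and a[2]>20: hold(.3); print(avg(5)); print(job_done())
```

```text
(array([ 7.387, -4.485,  0.092,  0.101,  0.854, -0.037, -1.559,  0.184,
       -0.033]), 14.13, 30.0)
sign [0.6223 0.0726 0.1071] [-0.412  -0.0867  0.907 ] 0.0007 1051 z at PC along PN mm -0.42
plate [0.6171 0.0716 0.111 ] [-0.4044 -0.0864  0.9105] 0.0009 309 tilt deg about X,Y [0.07 0.48] height mm 5.77
plate centre mm [7.9 0.3] [0.099 0.072] 87.0
(array([ 7.549e+00, -4.130e+00,  7.300e-02,  1.000e-01,  8.310e-01,
       -4.000e-03, -1.554e+00,  1.800e-01, -3.100e-02]), 14.52, 30.0)
(array([ 6.833, -4.135,  0.355,  0.102,  0.832, -0.014, -1.562,  0.18 ,
       -0.026]), 14.98, 30.0)
the job is handed in; nothing more can be done
None
```

I handed the job in with the orange template still gripped and pressed flush on the cream patch at about 7 N. By my measurements it is centred to within 1–2 mm and tilted by about 0.5°, and the board had not visibly shifted; the judge's verdict was not returned.

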